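Unload the indexing scan table and hold its index plunger out

TASK

The copper-coloured coil on the indexing scan table has been scanned: with the table still pinned, lift it straight up off its spindle, stand it gently upright on the free part of the floor of the grey tray and let go of it. Then take the black knob of the table's index plunger, pull it straight up as far as it goes, so that the pin is right out of its hole in the round plate, and finish while you are still holding it up there against its spring, so that I can turn the plate round to the next coil. Do not turn the plate yourself, and leave the other coils and the calliper where they are.

Things in the scene. Friction and masses are not known exactly. Their poses are not given: they have to be found in the camera images.
- index_table: Indexing scan table, fixed; origin at desk height under the plate's centre, z up. A round aluminium plate, 290 mm across, its top 57 mm above the desk, turns on a grey base. Three spindles stand on it, each with a coil, in this frame at (69,-40), (0,80) and (-69,-40) mm; spindle 12 mm thick, 52 mm long above a black shoulder 36 mm wide and 10 mm high on which the coil rests; tip 119 mm above the desk.
- bracket (a point): Top of the aluminium bracket that carries the index plunger, in the middle of its arm, 77 mm above the desk, axes of the scan table. The arm is 44 mm wide (x) and reaches over the plate's rim, from 110 to 182 mm from the plate's centre towards the table's own -y; the plunger stands on it at 125 mm from the centre.
- plate (a joint): Angle of the round plate about the vertical, rad, 0 at the start; the seated pin locks it with about 0.006 rad of play. With the pin out it turns easily; it must stay at its station (within 0.06 rad).
- plunger (a joint): Lift of the index plunger in m: 0 = pin seated, 8 mm deep in the plate; 0.014 = fully out against its stop, pin tip 6 mm above the plate. It slides straight up; spring and weight pull it down with 8 N when seated and 14 N fully out, and it snaps back when let go (no detent).
- plunger_knob (a point): Gripping point on the upright axis of the plunger's black knob. The knob is 28 mm tall (96 to 124 mm above the desk when seated), 28 mm in diameter over its upper 18 mm and narrower below; the point is 112 mm above the desk when seated and rises with the knob. Under it: a 19 mm thick steel sleeve up to 95 mm and a 27 mm lock nut up to 84 mm above the desk.
- coil_copper_centre (a point): Centre (half-way up) of the coil to unload: a round coil wound of copper-coloured wire on a white core, 56 mm in diameter, 44 mm tall, through hole 16 mm, about 0.45 kg; z along its hole. It starts upright on one of the three spindles, 89 mm above the desk; its underside has to rise 52 mm to clear the spindle.
- coil_copper: The same copper-coloured coil; origin at the centre of its underside.
- coil_green: Coil of the same size wound of green wire, loose on another spindle; origin at the centre of its underside, 67 mm above the desk. Stays there.
- coil_red: Coil of the same size wound of dark red wire, loose on the third spindle; origin at the centre of its underside, 67 mm above the desk. Stays there.
- coil_blue: Coil of the same size wound of blue wire, already standing upright in the tray, in the half towards the tray's own -x; origin at the centre of its underside. Stays there.
- tray_in (a point): Centre of the tray's inner floor, 4 mm above the desk, axes of the tray. Open grey plastic tray, fixed, outside 250 mm (its x) by 150 mm (its y) by 24 mm high, walls 4 mm, flat floor with a grey liner.
- caliper: Digital calliper lying loose on the desk, 230 mm long along its own x, 60 mm across the jaws, 14 mm high; origin on the desk under the middle of its beam. Stays there.

How it is judged:
By the outcome, as a careful person would: the job done as asked, in the order asked, and still so for the second after the job is handed in, while the arm keeps its last pose, push and grip.
It also fails if it takes over 48 s, if anything falls off the work surface, if the arm or the gripper's body presses on something with over 40 N, if the wrist force passes 120 N, or if a joint passes its speed limit or range.

ROBOT

A 7-joint arm with a two-finger parallel gripper is mounted at the origin on the work surface. World frame = base frame: x ahead of the robot, y to its left, z up, the work surface at z = 0. Lengths are in m, angles in degrees, forces in N, time in s.
With the tool pointing down it reaches from about 0.425 to 1.025 m from the base axis. Payload 3.6 kg.
Tool frame: the origin (TCP) lies on the centre line of the jaws, within the pads' length; the fingertips stand ahead of it and the grasp point (between the pads) lies 2 mm behind it (manip.tips_ahead is the z of the fingertips in the tool frame, in m); z points along the fingers, y is the line along which they close (so a half turn about z gives the same grasp; the last joint's range is limited). The gripper opens to 85 mm and grips with 20 to 120 N. Pads are 22 mm wide; open, the fingers measure 114 mm over their backs; the gripper's body (76 mm by 85 mm) begins 54 mm behind the grasp point. The pads swing forward as they close: fully open they stand 13 mm farther back than shut.
Start: joints at [71.075, 33.873, 2.773, 92.16, -1.908, 54.013, -1.931], TCP at [0.17, -0.705, 0.248] pointing down, gripper open.
Joint ranges: [-153.93, 153.93], [-27.13, 128.08], [-72.61, 78.16], [10.71, 143.7], [-87.88, 267.88], [4.46, 118.87], [-176.78, 176.78]. Speed limits (degrees/s): [147.25, 147.25, 180, 180, 180, 180, 180].

INTERFACE

Orientations are given as [roll, pitch, yaw] about the fixed x, y, z axes, in that order (R = Rz(yaw) Ry(pitch) Rx(roll)).
In Python, from bench import manip gives the robot as it stands.
- The arm moves only by the tool apply_moves, never from a script. Its argument "deltas" is a list of rows, each a list of 7 numbers: the shift along the world's x, y, z scaled (see below), then the turn, a rotation vector about the world's x, y, z scaled (see below), then the opening, from 0 (shut) to 1 (fully open). In form: [[dx, dy, dz, rx, ry, rz, hand], ...]. A call has exactly 5 rows; each row shifts and turns the commanded pose from where the row before left it; what a row does not reach is not made up. The controller multiplies each number of a shift by 1000 mm and each number of a turn by 6 degrees. A row lasts 1/12 s, in which the tool goes at most 41.7 mm and 7.16 degrees, less where a joint would pass 70% of its speed; a pose out of reach is approached as far as the arm can. A call with a number of a shift or a turn outside -1 to 1 is refused whole. A call with a gripper value outside its range is refused whole. The fingers move at their own pace and stop on an object; the grip force is fixed at half the most. Time passes only in rows, so rows that do not move let the fingers close, or fill a call up. It gives the time, the measured TCP pose, the force, the opening and the grip force at its end, in the units of the state.
- manip.read_state(): the state, without advancing time (a new reading comes with each control period).
- manip.get_image(name): name is "side" or "top"; returns a dict with "image" (480x640x3 uint8, red, green, blue), "depth" (480x640 float32, m along the optical axis (not along the pixel's ray), 0 where there is no reading), "vfov" (degrees; the focal length in pixels is half the picture's height over the tangent of half this angle, whatever the lens; pixels are square), "cx", "cy" (the principal point, pixels), "pose" (4x4, takes a point from camera to world coordinates). Camera axes: x right, y down, z forward; pixel columns grow to the right and rows downward; lengths in m; the calibration is good to about 2 mm. A picture is of the moment at which its call begins.
- manip.job_done(): hands the job in; it is judged then, once.
The state is a dict: "time_s": time; "joints": joint angles; "joint_vel": joint speeds; "effort": joint torques, N m; "tool_pos": TCP position; "orientation": TCP orientation; "wrist_force": force on the tool from outside, world axes, zero at the start; "ft_torque": the same for the moment, N m; "opening": finger opening in m; "finger_force": force on a finger pad.
Only numpy, scipy, OpenCV 4.12 (cv2) and the standard library are available. Lean on these libraries where they do the work, as an engineer would, in place of code of your own. Each camera call takes 0.05 s, during which the arm holds its last target. There are 200 camera calls.

## Working session

There is one attempt and no reset: what is moved stays moved. The work goes in short steps, Python scripts to look and compute and a tool call to move; the robot and the scene stay as the last step left them, time stands still between calls to the robot, and variables do not carry over. Pictures are saved under pics/ and viewed, at most 10 in all, crops included, and the job is handed in when it is done.

Besides the shell and the picture viewer there is one more tool, called as a command line: name --pt "numbers of a row" for each row, then --argument value for the rest. apply_moves: Moves the arm, as the interface text tells. Shifts and turns lie within -1 to 1; 1 stands for 1000 mm of shift or 6 degrees of turn. Its arguments: {"type":"object","properties":{"deltas":{"type":"array","items":{"type":"array","items":{"type":"number"}}}},"required":["deltas"]}

```bash
mkdir -p pics; ls
cat > h.py <<'E'
import numpy as np, cv2
from bench import manip
def shot(n):
    d=manip.get_image(n); im=d["image"]; dp=d["depth"]
    f=240/np.tan(np.radians(d["vfov"])/2)
    v,u=np.mgrid[:480,:640]
    P=np.dstack([(u-d["cx"])/f*dp,(v-d["cy"])/f*dp,dp,np.ones_like(dp)])@np.array(d["pose"]).T
    return im,dp,P[...,:3],d
E
python3 - <<'E'
from h import *
print(manip.read_state(), manip.tips_ahead)
for n in("side","top"):
    im,dp,P,d=shot(n); cv2.imwrite(f"pics/{n}0.png",im[...,::-1]); np.savez(f"{n}0.npz",im=im,dp=dp,P=P)
    print(n,d["vfov"],d["cx"],d["cy"],np.round(d["pose"],3).tolist(),[k for k in d])
E
```

```text
pics
{'time_s': 0.0, 'joints': array([71.07484942, 33.92335363,  2.7674003 , 92.236971  , -1.90522914,
       54.01157933, -1.93093072]), 'joint_vel': array([ 0.01050405,  0.04593002,  0.04642108,  0.00941012,  0.11191551,
        0.08085849, -0.0676885 ]), 'effort': array([-5.72953695e-05, -5.48679292e+01,  1.54656138e+00, -1.98114055e+01,
        9.38455778e-03,  8.76793347e-03,  1.09300038e-05]), 'tool_pos': array([ 0.16989691, -0.70400117,  0.24716711]), 'orientation': array([-1.79874475e+02,  9.23290150e-03,  1.35741134e+01]), 'wrist_force': array([ 0.6842014 ,  0.72814352, -1.04755766]), 'ft_torque': array([0.020075  , 0.04364551, 0.05701961]), 'finger_force': 0.0, 'opening': 0.08575828073046497} 0.017
side 56.32712640726838 321.6472774932624 243.3012701737337 [[-0.969, -0.193, 0.152, 0.379], [-0.244, 0.707, -0.664, 0.546], [0.021, -0.681, -0.732, 0.772], [0.0, 0.0, 0.0, 1.0]] ['image', 'depth', 'vfov', 'cx', 'cy', 'pose']
top 53.104768081636664 316.51148547227837 242.9509869878658 [[0.005, -0.988, 0.152, 0.333], [-1.0, 0.0, 0.031, -0.063], [-0.031, -0.153, -0.988, 1.202], [0.0, 0.0, 0.0, 1.0]] ['image', 'depth', 'vfov', 'cx', 'cy', 'pose']
```

View both.

View pics/top0.png

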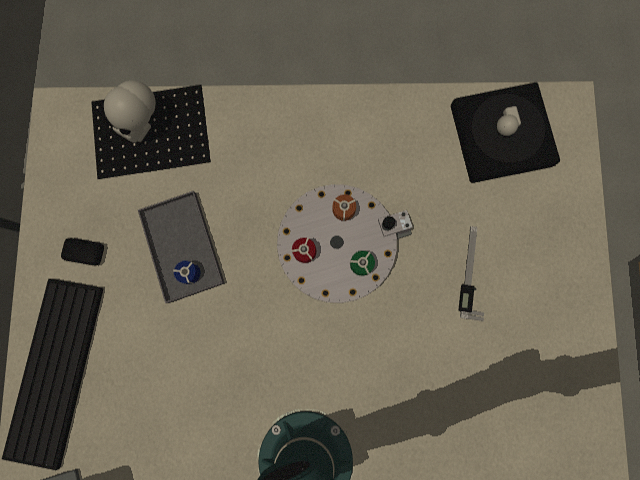

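View pics/side0.png

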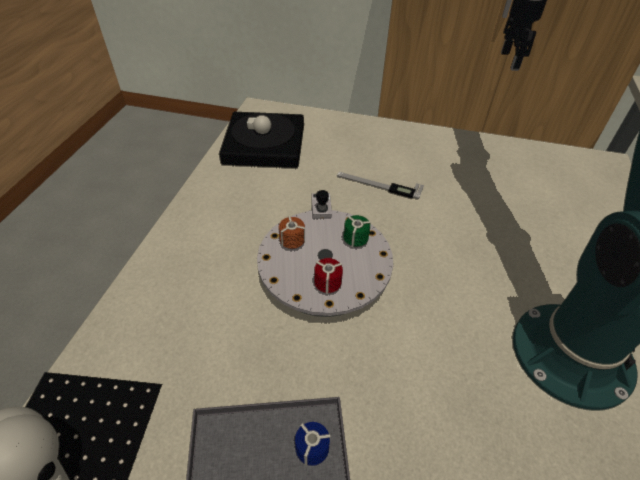

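Top view: copper coil at (344,207), green (363,262), red (304,249), knob (390,223) on its bracket, tray spanning (140–225, 193–302) with the blue coil at (187,271), calliper at (470,275). Side view shows the same layout: copper (292,233), knob (321,197), blue (313,442).

```bash
cat > m.py <<'E'
from h import *
def cl(n,lo,hi,near,r):
    z=np.load(n+"0.npz"); P=z["P"].reshape(-1,3); dp=z["dp"].ravel()
    m=(dp>0)&(P[:,2]>lo)&(P[:,2]<hi)&(np.hypot(P[:,0]-near[0],P[:,1]-near[1])<r)
    return P[m]
def circ(Q):
    if len(Q)<8: return None
    c,r=cv2.minEnclosingCircle((Q[:,:2]*1000).astype(np.float32)); return np.round(c,1),round(r,1),len(Q),np.round(np.median(Q,0)*1000,1),np.round(Q[:,:2].mean(0)*1000,1)
T=np.load("top0.npz")["P"]; S=np.load("side0.npz")["P"]
px=dict(copper=((207,344),(233,292)),green=((262,363),(230,357)),red=((249,304),(272,328)),knob=((223,390),(195,321)),blue=((271,187),(442,313)))
for k,(t,s) in px.items():
    g=T[t][:2]; h=(.038,.06) if k=="blue" else (.116,.132) if k=="knob" else (.104,.118)
    print(k,np.round(T[t]*1000),np.round(S[s]*1000))
    for n in("top","side"): print("  ",n,circ(cl(n,*h,g,.04 if k!="knob" else .025)))
g=T[242,337][:2]
for n in("top","side"):
    Q=cl(n,.052,.062,g,.17); print("plate",n,circ(Q))
    Q=cl(n,.012,.032,T[245,180][:2],.2); print("traywall",n,len(Q),np.median(Q,0), cv2.minAreaRect((Q[:,:2]*1000).astype(np.float32)) if len(Q)>8 else "")
E
python3 m.py
```

```text
copper [585. -92. 115.] [583. -68. 109.]
   top (array([590.7, -92. ]), 28.3, 428, array([590.1, -92.3, 111.1]), array([589.9, -92.3]))
   side (array([590.7, -88.8]), 28.9, 410, array([589.5, -85.2, 109.2]), array([589.7, -85.9]))
green [ 456. -134.  120.] [ 455. -111.  110.]
   top (array([ 459. , -133.4]), 28.0, 441, array([ 457.7, -133. ,  111.2]), array([ 458.4, -133.5]))
   side (array([ 459.4, -130.3]), 29.5, 407, array([ 458.2, -126.2,  109.2]), array([ 458.4, -127.2]))
red [486.  -1. 118.] [487.  14. 110.]
   top (array([488.9,   1. ]), 28.0, 439, array([4.875e+02, 2.000e-01, 1.112e+02]), array([488.3,   1. ]))
   side (array([488.8,   6. ]), 28.5, 533, array([488. ,   8.4, 109.3]), array([488.3,   7.5]))
knob [ 546. -197.  122.] [ 552. -188.  119.]
   top (array([ 550., -194.]), 13.7, 118, array([ 549.3, -194. ,  124.4]), array([ 549.1, -193.6]))
   side (array([ 549.2, -189.5]), 14.7, 103, array([ 549. , -185.8,  121.8]), array([ 549.4, -187.1]))
blue [446. 301.   6.] [442. 290.   7.]
   top (array([442.2, 294.7]), 28.5, 398, array([442.3, 292.9,  47.8]), array([442. , 293.3]))
   side (array([442.9, 298.2]), 28.3, 976, array([441.5, 300.8,  46.7]), array([441.6, 300.3]))
plate top (array([515.7, -85.2]), 154.9, 9000, array([509.7, -66.9,  57.7]), array([508.2, -71.8]))
traywall top 940 [0.50102304 0.33306667 0.02257377] ((488.5888977050781, 375.5613098144531), (251.26197814941406, 274.8565368652344), 19.96738624572754)
plate side (array([512.9, -70.5]), 146.0, 8624, array([513.4, -44.6,  55.9]), array([507. , -47.2]))
traywall side 1364 [0.50902748 0.28077624 0.02181257] ((512.4434204101562, 312.2997131347656), (250.84249877929688, 133.37405395507812), 19.078269958496094)
```

apply_moves --pt "0.008 0.012 0 0 0 0.2 1" --pt "0.016 0.023 0 0 0 0.2 1" --pt "0.021 0.031 0 0 0 0.2 1" --pt "0.021 0.031 0 0 0 0.2 1" --pt "0.021 0.031 0 0 0 0 1"

```text
time_s: 0.52
tool_pos: [0.2581, -0.5741, 0.248]
orientation: [-179.9, -0.0, 18.5]
wrist_force: [1.6, 0.7, 0.6]
opening: 0.0854
finger_force: 0.0
```

apply_moves --pt "0.021 0.031 0 0 0 0 1" --pt "0.021 0.031 0 0 0 0 1" --pt "0.021 0.031 0 0 0 0 1" --pt "0.021 0.031 0 0 0 0 1" --pt "0.021 0.031 0 0 0 0 1"

```text
time_s: 0.93
tool_pos: [0.3628, -0.4187, 0.2482]
orientation: [-180.0, -0.0, 18.5]
wrist_force: [0.4, -1.0, -0.2]
opening: 0.0856
finger_force: 0.0
```

```bash
cat > t.py <<'E'
from m import cl
import numpy as np, cv2
from scipy.optimize import least_squares
for n in("top","side"):
    Q=cl(n,.016,.03,(.505,.315),.16)[:,:2]*1000
    print(n,len(Q),cv2.minAreaRect(Q.astype(np.float32)))
A=np.array([[69,-40],[-69,-40],[0,80],[0,-125]])
for n,B in dict(top=[[590.5,-92.1],[458.8,-133.4],[488.7,1],[549.6,-193.9]],side=[[590.7,-88.8],[459.4,-130.3],[488.8,5.],[549.2,-189.5]]).items():
    B=np.array(B); R=lambda a:np.array([[np.cos(a),-np.sin(a)],[np.sin(a),np.cos(a)]])
    s=least_squares(lambda p:((A@R(p[2]).T+p[:2])-B).ravel(),[512,-75,.3])
    print(n,s.x[:2],np.degrees(s.x[2]),np.round(A@R(s.x[2]).T+s.x[:2],1).tolist(),np.abs(s.fun).max())
E
python3 t.py | tail -4; python3 -c "
from h import *
s=manip.read_state();print({k:np.round(s[k],4) for k in('time_s','tool_pos','orientation','wrist_force')})"
```

```text
top 747 ((509.6278991699219, 318.0228271484375), (251.07191467285156, 152.41188049316406), 19.76871109008789)
side 1121 ((512.4434204101562, 312.2997131347656), (250.84249877929688, 133.37405395507812), 19.078269958496094)
top [512.56373755 -74.77724521] 17.383164981177153 [[590.4, -92.3], [458.7, -133.6], [488.7, 1.6], [549.9, -194.1]] 0.5690070696525282
side [512.69970413 -71.07381424] 17.362097090820203 [[590.5, -88.7], [458.8, -129.8], [488.8, 5.3], [550.0, -190.4]] 0.8785572824747305
{'time_s': np.float64(0.9333), 'tool_pos': array([ 0.3628, -0.4187,  0.2482]), 'orientation': array([-1.799533e+02, -4.000000e-03,  1.846340e+01]), 'wrist_force': array([ 0.3865, -1.0355, -0.1747])}
```

apply_moves --pt "0.021 0.031 0 0 0 0 1" --pt "0.021 0.031 0 0 0 0 1" --pt "0.021 0.031 0 0 0 0 1" --pt "0.021 0.031 0 0 0 0 1" --pt "0.021 0.031 0 0 0 0 1"

```text
time_s: 1.35
tool_pos: [0.4673, -0.2638, 0.2483]
orientation: [-180.0, 0.0, 18.5]
wrist_force: [0.1, 0.1, 0.0]
opening: 0.0853
finger_force: 0.0
```

apply_moves --pt "0.021 0.031 0 0 0 0 1" --pt "0.021 0.031 0 0 0 0 1" --pt "0.021 0.031 0 0 0 0 1" --pt "0.021 0.031 0 0 0 0 1" --pt "0.021 0.031 0 0 0 0 1"

```text
time_s: 1.77
tool_pos: [0.572, -0.1089, 0.2482]
orientation: [-180.0, 0.0, 18.5]
wrist_force: [0.7, -1.3, -0.5]
opening: 0.0854
finger_force: 0.0
```

apply_moves --pt "0.015 0.014 0 0 0 0 1" --pt "0.003 0.003 -0.012 0 0 0 1" --pt "0 0 -0.025 0 0 0 1" --pt "0 0 -0.025 0 0 0 1" --pt "0 0 0 0 0 0 1"

```text
time_s: 2.18
tool_pos: [0.5852, -0.0946, 0.1814]
orientation: [-179.8, 0.6, 18.4]
wrist_force: [-1.0, -0.1, 0.2]
opening: 0.0855
finger_force: 0.0
```

Run:
```python
from h import *
s=manip.read_state();print({k:np.round(s[k],4) for k in('time_s','tool_pos','orientation','wrist_force')})
o=[]
for n,(u,v) in dict(top=(344,207),side=(292,210)).items():
    im,dp,P,d=shot(n)
    x,y=max(u-90,0),max(v-90,0); o.append(cv2.resize(im[y:y+180,x:x+180,::-1],(400,400),interpolation=cv2.INTER_CUBIC))
    np.savez(n+"1.npz",P=P,dp=dp)
cv2.imwrite("pics/a1.png",np.hstack(o))
```

```text
{'time_s': np.float64(2.1833), 'tool_pos': array([ 0.5852, -0.0946,  0.1814]), 'orientation': array([-179.7712,    0.5846,   18.4077]), 'wrist_force': array([-0.9868, -0.1405,  0.1575])}
```

View pics/a1.png

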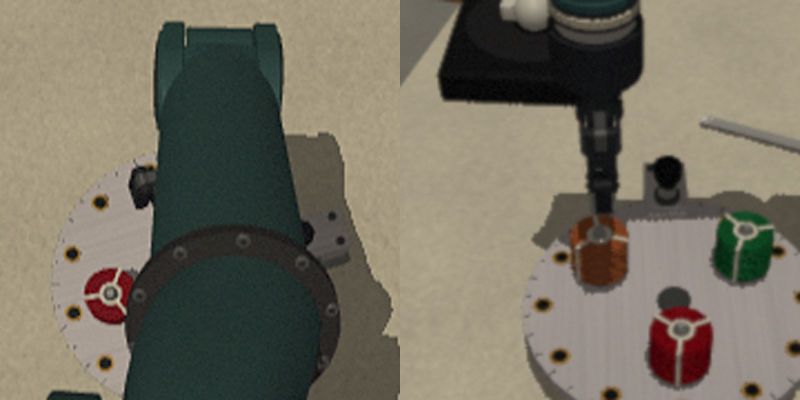

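The side crop shows the open gripper above the copper coil (crop 600,235), its near finger at (600,200); in the top view the arm hides it. I go on down in steps.

apply_moves --pt "0 0 0 0 0 0 1" --pt "0.002 0.002 -0.01 0 0 0 1" --pt "0.002 0.002 -0.01 0 0 0 1" --pt "0 0 -0.01 0 0 0 1" --pt "0 0 0 0 0 0 1"

```text
time_s: 2.7
tool_pos: [0.5928, -0.0903, 0.1542]
orientation: [-179.9, 0.2, 18.4]
wrist_force: [-0.3, -0.2, -0.2]
opening: 0.0851
finger_force: 0.0
```

apply_moves --pt "-0.002 0 -0.015 0 0 0 1" --pt "0 0 -0.015 0 0 0 1" --pt "0 0 -0.015 0 0 0 1" --pt "0 0 -0.009 0 0 0 1" --pt "0 0 0 0 0 0 1"

```text
time_s: 3.12
tool_pos: [0.5906, -0.0906, 0.1003]
orientation: [-179.9, 0.2, 18.4]
wrist_force: [-0.5, 0.0, -0.0]
opening: 0.085
finger_force: 0.0
```

apply_moves --pt "0 0 0 0 0 0 0.85" --pt "0 0 0 0 0 0 0.8" --pt "0 0 0 0 0 0 0.75" --pt "0 0 0 0 0 0 0.72" --pt "0 0 0 0 0 0 0.7"

```text
time_s: 3.53
tool_pos: [0.5925, -0.0908, 0.103]
orientation: [180.0, -0.1, 18.4]
wrist_force: [-0.5, -0.2, -0.3]
opening: 0.0601
finger_force: 0.0
```

apply_moves --pt "-0.002 0 -0.003 0 0 0 0.7" --pt "0 0 -0.002 0 0 0 0.68" --pt "0 0 0 0 0 0 0.66" --pt "0 0 0 0 0 0 0.64" --pt "0 0 0 0 0 0 0.62"

```text
time_s: 3.95
tool_pos: [0.5903, -0.0914, 0.0979]
orientation: [180.0, -0.0, 18.4]
wrist_force: [-1.0, -1.4, 5.1]
opening: 0.0556
finger_force: 62.3
```

apply_moves --pt "0 0 0 0 0 0 0.6" --pt "0 0 0 0 0 0 0.5" --pt "0 0 0 0 0 0 0.4" --pt "0 0 0 0 0 0 0.4" --pt "0 0 0 0 0 0 0.4"

```text
time_s: 4.37
tool_pos: [0.5903, -0.0914, 0.0979]
orientation: [180.0, -0.0, 18.3]
wrist_force: [-0.7, -1.8, 5.4]
opening: 0.0559
finger_force: 62.3
```

apply_moves --pt "0 0 0.004 0 0 0 0.4" --pt "0 0 0.006 0 0 0 0.4" --pt "0 0 0.008 0 0 0 0.4" --pt "0 0 0.008 0 0 0 0.4" --pt "0 0 0.008 0 0 0 0.4"

```text
time_s: 4.78
tool_pos: [0.5898, -0.0906, 0.1319]
orientation: [-180.0, 0.0, 18.4]
wrist_force: [0.6, 0.3, -3.7]
opening: 0.0555
finger_force: 64.2
```

apply_moves --pt "0 0 0.01 0 0 0 0.4" --pt "0 0 0.01 0 0 0 0.4" --pt "0 0 0.01 0 0 0 0.4" --pt "0 0 0.008 0 0 0 0.4" --pt "0 0 0.006 0 0 0 0.4"

```text
time_s: 5.2
tool_pos: [0.5905, -0.0909, 0.1768]
orientation: [180.0, -0.1, 18.4]
wrist_force: [-0.2, 0.0, -4.7]
opening: 0.0555
finger_force: 64.2
```

apply_moves --pt "0 0 0.015 0 0 0 0.4" --pt "0 0.005 0.015 0 0 0 0.4" --pt "0 0.015 0.01 0 0 0 0.4" --pt "0 0.025 0 0 0 0 0.4" --pt "-0.002 0.03 0 0 0 0 0.4"

```text
time_s: 5.62
tool_pos: [0.589, -0.0163, 0.2166]
orientation: [179.9, -0.1, 18.1]
wrist_force: [0.0, -0.0, -3.5]
opening: 0.0557
finger_force: 64.5
```

apply_moves --pt "-0.002 0.03 0 0 0 0 0.4" --pt "-0.002 0.03 0 0 0 0 0.4" --pt "-0.002 0.03 0 0 0 0 0.4" --pt "-0.002 0.03 0 0 0 0.1 0.4" --pt "-0.002 0.03 0 0 0 0.1 0.4"

```text
time_s: 6.03
tool_pos: [0.5771, 0.1371, 0.2155]
orientation: [-180.0, 0.0, 19.7]
wrist_force: [0.8, -0.2, -2.8]
opening: 0.0554
finger_force: 64.5
```

apply_moves --pt "-0.002 0.03 0 0 0 0 0.4" --pt "-0.002 0.03 0 0 0 0 0.4" --pt "-0.002 0.03 0 0 0 0 0.4" --pt "-0.002 0.03 0 0 0 0 0.4" --pt "-0.002 0.03 0 0 0 0 0.4"

```text
time_s: 6.45
tool_pos: [0.5667, 0.287, 0.2153]
orientation: [-180.0, 0.0, 19.6]
wrist_force: [0.1, 0.6, -4.3]
opening: 0.0557
finger_force: 64.5
```

apply_moves --pt "-0.002 0.025 0 0 0 0 0.4" --pt "0 0.02 0 0 0 0 0.4" --pt "0 0.01 0 0 0 0 0.4" --pt "0 0 0 0 0 0 0.4" --pt "0 0 0 0 0 0 0.4"

```text
time_s: 6.87
tool_pos: [0.5654, 0.339, 0.2151]
orientation: [179.9, 0.1, 19.6]
wrist_force: [0.5, -1.0, -3.6]
opening: 0.0557
finger_force: 64.5
```

apply_moves --pt "0 0 -0.015 0 0 0 0.4" --pt "0 0 -0.03 0 0 0 0.4" --pt "0 0 -0.03 0 0 0 0.4" --pt "0 0 -0.03 0 0 0 0.4" --pt "0 0 -0.015 0 0 0 0.4"

```text
time_s: 7.28
tool_pos: [0.5649, 0.3344, 0.0919]
orientation: [179.8, 0.4, 19.4]
wrist_force: [-1.2, -0.9, -5.2]
opening: 0.0555
finger_force: 64.8
```

apply_moves --pt "0 0 -0.015 0 0 0 0.4" --pt "0 0 -0.015 0 0 0 0.4" --pt "0 0 -0.01 0 0 0 0.4" --pt "0 0 0 0 0 0 0.4" --pt "0 0 0 0 0 0 0.4"

```text
time_s: 7.7
tool_pos: [0.5663, 0.3375, 0.0551]
orientation: [179.9, 0.1, 19.5]
wrist_force: [-0.8, 0.0, -2.9]
opening: 0.0559
finger_force: 64.8
```

Run:
```python
from h import *
o=[]
for n in("top","side"):
    im,dp,P,d=shot(n); np.savez(n+"2.npz",P=P,dp=dp,im=im)
    c=im[150:350,80:280,::-1] if n=="top" else im[280:480,140:400,::-1]
    o.append(cv2.resize(c,None,fx=400/c.shape[1],fy=400/c.shape[1]))
h=max(x.shape[0] for x in o); o=[cv2.copyMakeBorder(x,0,h-x.shape[0],0,0,0) for x in o]
cv2.imwrite("pics/a2.png",np.hstack(o))
```

```text
(no output)
```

View pics/a2.png

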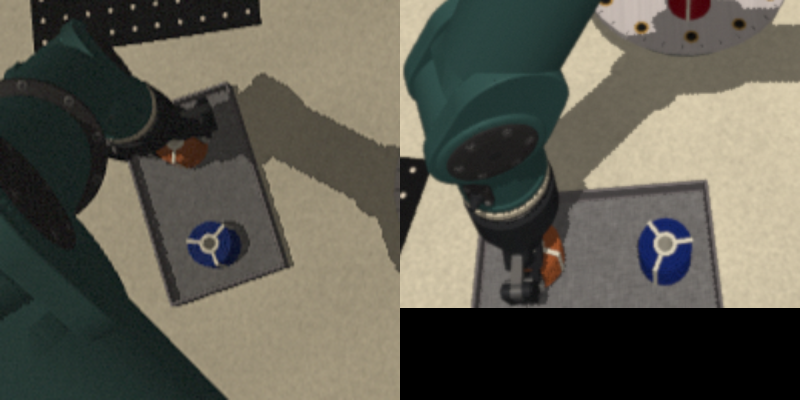

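The coil (top crop 185,150; side crop 553,255) hangs over the free half of the tray, well away from blue and the walls. I lower it gently now.

apply_moves --pt "0 0 -0.005 0 0 0 0.4" --pt "0 0 -0.005 0 0 0 0.4" --pt "0 0 -0.003 0 0 0 0.4" --pt "0 0 -0.002 0 0 0 0.4" --pt "0 0 0 0 0 0 0.4"

```text
time_s: 8.22
tool_pos: [0.5656, 0.3391, 0.0397]
orientation: [180.0, 0.1, 19.6]
wrist_force: [-0.2, -0.1, -2.8]
opening: 0.0557
finger_force: 64.8
```

apply_moves --pt "0 0 -0.001 0 0 0 0.4" --pt "0 0 -0.001 0 0 0 0.4" --pt "0 0 -0.001 0 0 0 0.4" --pt "0 0 0 0 0 0 0.4" --pt "0 0 0 0 0 0 0.4"

```text
time_s: 8.63
tool_pos: [0.5661, 0.3392, 0.0373]
orientation: [180.0, 0.0, 19.6]
wrist_force: [0.7, 0.1, -3.7]
opening: 0.0552
finger_force: 64.8
```

apply_moves --pt "0 0 -0.001 0 0 0 0.4" --pt "0 0 0 0 0 0 0.4" --pt "0 0 -0.001 0 0 0 0.4" --pt "0 0 0 0 0 0 0.4" --pt "0 0 0 0 0 0 0.4"

```text
time_s: 9.05
tool_pos: [0.566, 0.3392, 0.0352]
orientation: [180.0, 0.0, 19.6]
wrist_force: [0.4, -0.0, -4.0]
opening: 0.0554
finger_force: 64.8
```

apply_moves --pt "0 0 -0.001 0 0 0 0.4" --pt "0 0 0 0 0 0 0.4" --pt "0 0 -0.001 0 0 0 0.4" --pt "0 0 0 0 0 0 0.4" --pt "0 0 0 0 0 0 0.4"

```text
time_s: 9.47
tool_pos: [0.5661, 0.3393, 0.0349]
orientation: [180.0, -0.0, 19.6]
wrist_force: [-2.9, -1.0, 8.6]
opening: 0.0557
finger_force: 66.0
```

apply_moves --pt "0 0 0.001 0 0 0 0.66" --pt "0 0 0 0 0 0 0.7" --pt "0 0 0 0 0 0 0.75" --pt "0 0 0 0 0 0 0.85" --pt "0 0 0 0 0 0 0.95"

```text
time_s: 9.88
tool_pos: [0.5664, 0.3394, 0.0343]
orientation: [-180.0, -0.0, 19.6]
wrist_force: [-0.1, -0.4, -0.1]
opening: 0.0808
finger_force: 0.0
```

apply_moves --pt "0 0 0 0 0 0 0.95" --pt "0 0 0 0 0 0 0.95" --pt "0 0 0.005 0 0 0 0.95" --pt "0 0 0.01 0 0 0 0.95" --pt "0 0 0.015 0 0 0 0.95"

```text
time_s: 10.3
tool_pos: [0.5653, 0.3388, 0.0642]
orientation: [180.0, 0.1, 19.6]
wrist_force: [0.4, -0.0, -0.5]
opening: 0.0808
finger_force: 0.0
```

apply_moves --pt "0 0 0.025 0 0 0 0.95" --pt "0 0 0.03 0 0 0 0.95" --pt "0 0 0.03 0 0 0 0.95" --pt "0 0 0.03 0 0 0 0.95" --pt "0 -0.01 0.02 0 0 0 0.95"

```text
time_s: 10.72
tool_pos: [0.5669, 0.3328, 0.2046]
orientation: [-179.8, -0.4, 19.7]
wrist_force: [0.3, 0.5, 0.3]
opening: 0.0813
finger_force: 0.0
```

apply_moves --pt "0 -0.02 0 0 0 0 0.95" --pt "-0.001 -0.033 0 0 0 0 0.95" --pt "-0.001 -0.033 0 0 0 0 0.95" --pt "-0.001 -0.033 0 0 0 0 0.95" --pt "-0.001 -0.033 0 0 0 0 0.95"

```text
time_s: 11.13
tool_pos: [0.5621, 0.176, 0.2012]
orientation: [180.0, -0.1, 19.6]
wrist_force: [0.5, 0.1, -0.2]
opening: 0.0809
finger_force: 0.0
```

apply_moves --pt "-0.001 -0.033 0 0 0 0 0.95" --pt "-0.001 -0.033 0 0 0 0 0.95" --pt "-0.001 -0.033 0 0 0 -0.1 0.95" --pt "-0.001 -0.033 0 0 0 -0.1 0.95" --pt "-0.001 -0.033 0 0 0 -0.1 0.95"

```text
time_s: 11.55
tool_pos: [0.5572, 0.0107, 0.2011]
orientation: [180.0, -0.1, 17.7]
wrist_force: [0.4, 0.5, 0.2]
opening: 0.0812
finger_force: 0.0
```

apply_moves --pt "-0.001 -0.033 0 0 0 0 0.95" --pt "-0.001 -0.033 0 0 0 0 0.95" --pt "-0.001 -0.033 0 0 0 0 0.95" --pt "-0.001 -0.033 0 0 0 0 0.95" --pt "-0.001 -0.02 0 0 0 0 0.95"

```text
time_s: 11.97
tool_pos: [0.5518, -0.1445, 0.2011]
orientation: [179.8, -0.1, 17.5]
wrist_force: [-0.6, 0.1, 0.4]
opening: 0.0811
finger_force: 0.0
```

```bash
python3 - <<'E'
from h import *
s=manip.read_state();print({k:np.round(s[k],4) for k in('time_s','tool_pos','orientation')})
o=[]
for n in("top","side"):
    im,dp,P,d=shot(n); np.savez(n+"0.npz",P=P,dp=dp,im=im)
    c=im[150:350,100:300,::-1] if n=="top" else im[280:480,180:380,::-1]
    o.append(cv2.resize(c,(400,400)))
cv2.imwrite("pics/a3.png",np.hstack(o))
from m import cl,circ
E
python3 - <<'E' 2>/dev/null | tail -4
import sys; sys.path.insert(0,"."); import os; os.chdir(".")
from m import cl,circ
for n in("top","side"): print(n,circ(cl(n,.038,.06,(.566,.339),.045)),circ(cl(n,.038,.06,(.442,.296),.045)))
E
```

```text
{'time_s': np.float64(11.9667), 'tool_pos': array([ 0.5518, -0.1445,  0.2011]), 'orientation': array([ 1.798243e+02, -7.000000e-02,  1.751530e+01])}
copper [542. -87. 299.] [588. -84.  91.]
   top None
   side None
green [385. -94. 741.] [ 455. -113.  108.]
   top None
   side None
red [486.  -1. 122.] [379. 546. 772.]
   top (array([488.9,   1. ]), 28.0, 441, array([487.4,   1.7, 111.2]), array([488.2,   1.1]))
   side (array([488.7,   5.8]), 28.8, 536, array([487.8,   8.3, 109.4]), array([488.1,   7.6]))
knob [ 431. -125.  705.] [ 532. -104.  194.]
   top None
   side None
blue [446. 301.   4.] [442. 291.  10.]
   top (array([442.6, 294.5]), 28.1, 394, array([442.1, 292.7,  47.5]), array([442. , 293.4]))
   side (array([443. , 298.6]), 28.6, 985, array([441.6, 300.6,  46.8]), array([441.6, 300.4]))
plate top (array([513.6, -72.1]), 144.5, 6171, array([518.6, -36. ,  57.7]), array([514.1, -32.2]))
traywall top 1018 [0.50809675 0.32699901 0.02245999] ((489.45953369140625, 376.327392578125), (252.2295379638672, 274.8929443359375), 19.511131286621094)
plate side (array([511.4, -71.6]), 146.3, 9101, array([520. , -50.9,  55.9]), array([512. , -51.3]))
traywall side 1567 [0.53894244 0.29017286 0.02195343] ((512.538818359375, 312.706298828125), (250.60690307617188, 132.9287567138672), 19.32737159729004)
plate side (array([511.4, -71.6]), 146.3, 9101, array([520. , -50.9,  55.9]), array([512. , -51.3]))
traywall side 1567 [0.53894244 0.29017286 0.02195343] ((512.538818359375, 312.706298828125), (250.60690307617188, 132.9287567138672), 19.32737159729004)
top (array([566.4, 337.9]), 28.4, 385, array([565.4, 336.6,  47.6]), array([565.4, 336.6])) (array([442.6, 294.5]), 28.1, 394, array([442.1, 292.7,  47.5]), array([442. , 293.4]))
side (array([566.2, 341.9]), 28.5, 1030, array([564.8, 344.2,  46.9]), array([564.9, 343.7])) (array([443. , 298.6]), 28.6, 985, array([441.6, 300.6,  46.8]), array([441.6, 300.4]))
```

View pics/a3.png

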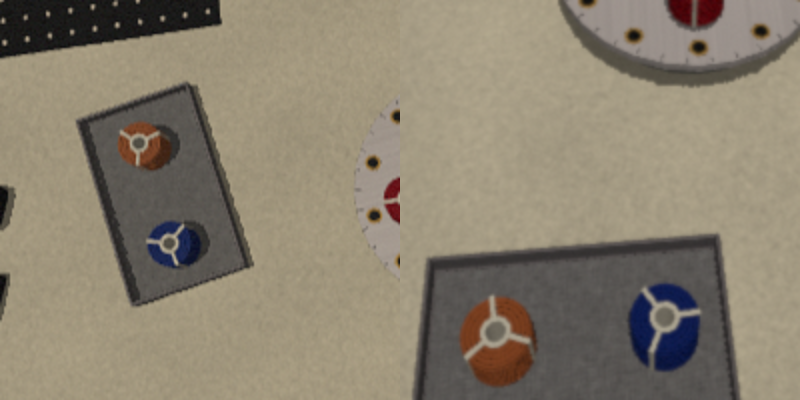

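The copper coil stands upright in the tray (top crop 140,143; side crop 495,332), clear of blue, which has not moved. Its known position also calibrates the cameras: the knob is at about (0.550, -0.193).

apply_moves --pt "-0.001 -0.025 0 0 0 0 1" --pt "-0.001 -0.015 0 0 0 0 1" --pt "0 -0.005 -0.015 0 0 0 1" --pt "0 0 -0.015 0 0 0 1" --pt "0 0 0 0 0 0 1"

```text
time_s: 12.48
tool_pos: [0.5487, -0.1837, 0.1683]
orientation: [-179.9, 0.1, 17.8]
wrist_force: [-0.2, 0.5, -0.6]
opening: 0.0859
finger_force: 0.0
```

apply_moves --pt "0 0 0 0 0 0 1" --pt "0 0 0 0 0 0 1" --pt "0 0 0 0 0 0 1" --pt "0 0 0 0 0 0 1" --pt "0 0 0 0 0 0 1"

```text
time_s: 12.9
tool_pos: [0.5506, -0.1845, 0.17]
orientation: [180.0, -0.1, 17.8]
wrist_force: [-0.3, -1.4, 1.1]
opening: 0.0856
finger_force: 0.0
```

apply_moves --pt "-0.001 -0.004 -0.012 0 0 0 1" --pt "0 -0.004 -0.015 0 0 0 1" --pt "0 0 -0.015 0 0 0 1" --pt "0 0 -0.01 0 0 0 1" --pt "0 0 -0.005 0 0 0 1"

```text
time_s: 13.32
tool_pos: [0.5479, -0.1927, 0.1103]
orientation: [-179.9, 0.1, 17.8]
wrist_force: [-0.4, -0.3, 0.3]
opening: 0.0854
finger_force: 0.0
```

apply_moves --pt "0 0 0 0 0 0 0.8" --pt "0 0 0 0 0 0 0.65" --pt "0 0 0 0 0 0 0.5" --pt "0 0 0 0 0 0 0.45" --pt "0 0 0 0 0 0 0.45"

```text
time_s: 13.73
tool_pos: [0.5496, -0.1928, 0.113]
orientation: [180.0, -0.1, 17.8]
wrist_force: [0.5, -0.4, -0.6]
opening: 0.038
finger_force: 0.0
```

Run:
```python
from h import *
s=manip.read_state();print({k:np.round(s[k],4) for k in('time_s','tool_pos','orientation','opening','wrist_force')})
im,dp,P,d=shot("side")
cv2.imwrite("pics/a4.png",cv2.resize(im[120:270,240:440,::-1],(800,600),interpolation=cv2.INTER_CUBIC))
```

```text
{'time_s': np.float64(13.7333), 'tool_pos': array([ 0.5496, -0.1928,  0.113 ]), 'orientation': array([ 1.799584e+02, -6.320000e-02,  1.777400e+01]), 'opening': np.float64(0.038), 'wrist_force': array([ 0.469 , -0.4083, -0.5743])}
```

View pics/a4.png

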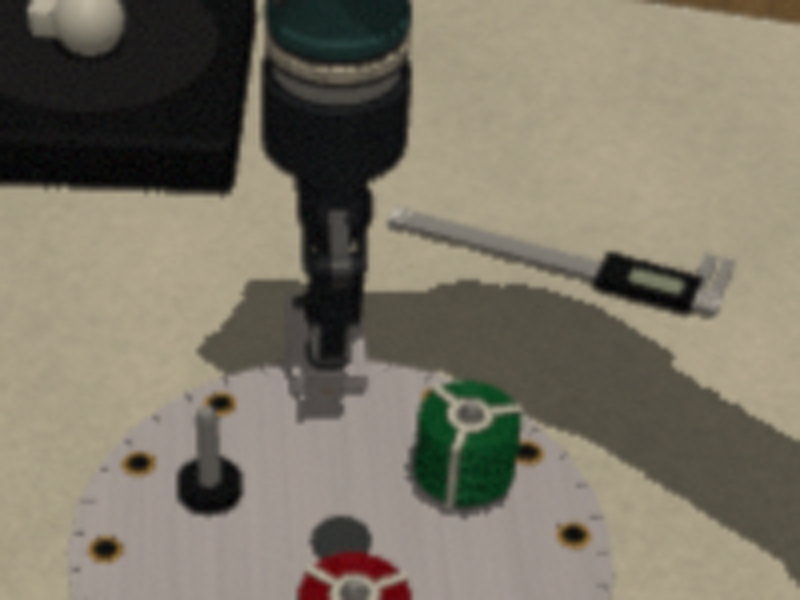

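The gripper stands straight over the plunger (finger at 330,335 in front of the knob); the empty spindle is at (208,460), and green and the calliper have not moved. I close on the knob.

apply_moves --pt "0 0 0 0 0 0 0.4" --pt "0 0 0 0 0 0 0.36" --pt "0 0 0 0 0 0 0.3" --pt "0 0 0 0 0 0 0.1" --pt "0 0 0 0 0 0 0.1"

```text
time_s: 14.2
tool_pos: [0.5495, -0.1934, 0.1129]
orientation: [179.9, -0.0, 17.7]
wrist_force: [-0.6, -1.3, 5.3]
opening: 0.0259
finger_force: 58.7
```

apply_moves --pt "0 0 0 0 0 0 0.1" --pt "0 0 0 0 0 0 0.1" --pt "0 0 0 0 0 0 0.1" --pt "0 0 0 0 0 0 0.1" --pt "0 0 0 0 0 0 0.1"

```text
time_s: 14.62
tool_pos: [0.5494, -0.1934, 0.1129]
orientation: [179.9, -0.0, 17.7]
wrist_force: [-0.8, -1.3, 5.9]
opening: 0.0258
finger_force: 58.7
```

apply_moves --pt "0 0 0.002 0 0 0 0.1" --pt "0 0 0.002 0 0 0 0.1" --pt "0 0 0.002 0 0 0 0.1" --pt "0 0 0 0 0 0 0.1" --pt "0 0 0 0 0 0 0.1"

```text
time_s: 15.03
tool_pos: [0.5494, -0.1934, 0.1178]
orientation: [180.0, -0.0, 17.8]
wrist_force: [4.2, -4.4, -10.0]
opening: 0.026
finger_force: 59.5
```

apply_moves --pt "0 0 0.002 0 0 0 0.1" --pt "0 0 0.002 0 0 0 0.1" --pt "0 0 0.002 0 0 0 0.1" --pt "0 0 0.001 0 0 0 0.1" --pt "0 0 0 0 0 0 0.1"

```text
time_s: 15.45
tool_pos: [0.5493, -0.1934, 0.1246]
orientation: [180.0, -0.0, 17.8]
wrist_force: [5.0, -4.3, -13.3]
opening: 0.0262
finger_force: 59.6
```

apply_moves --pt "0 0 0.001 0 0 0 0.1" --pt "0 0 0 0 0 0 0.1" --pt "0 0 0.001 0 0 0 0.1" --pt "0 0 0 0 0 0 0.1" --pt "0 0 0 0 0 0 0.1"

```text
time_s: 15.87
tool_pos: [0.5493, -0.1934, 0.1263]
orientation: [180.0, -0.0, 17.8]
wrist_force: [3.8, -4.8, -14.3]
opening: 0.0258
finger_force: 59.7
```

apply_moves --pt "0 0 0.001 0 0 0 0.1" --pt "0 0 0 0 0 0 0.1" --pt "0 0 0.001 0 0 0 0.1" --pt "0 0 0 0 0 0 0.1" --pt "0 0 0 0 0 0 0.1"

```text
time_s: 16.28
tool_pos: [0.5493, -0.1934, 0.1271]
orientation: [180.0, -0.0, 17.8]
wrist_force: [5.9, -4.4, -20.8]
opening: 0.0261
finger_force: 61.3
```

The force jumped from 14 to 21 N at 14.2 mm of lift, so the plunger is on its stop. I hold for a moment and check.

apply_moves --pt "0 0 0 0 0 0 0.1" --pt "0 0 0 0 0 0 0.1" --pt "0 0 0 0 0 0 0.1" --pt "0 0 0 0 0 0 0.1" --pt "0 0 0 0 0 0 0.1"

```text
time_s: 16.7
tool_pos: [0.5493, -0.1933, 0.1271]
orientation: [180.0, -0.0, 17.8]
wrist_force: [6.3, -5.6, -21.1]
opening: 0.0263
finger_force: 61.3
```

apply_moves --pt "0 0 0 0 0 0 0.1" --pt "0 0 0 0 0 0 0.1" --pt "0 0 0 0 0 0 0.1" --pt "0 0 0 0 0 0 0.1" --pt "0 0 0 0 0 0 0.1"

```text
time_s: 17.12
tool_pos: [0.5493, -0.1933, 0.1272]
orientation: [180.0, -0.0, 17.8]
wrist_force: [6.5, -4.8, -21.0]
opening: 0.0262
finger_force: 61.3
```

```bash
python3 - <<'E' | tail -2
from h import *
im,dp,P,d=shot("side"); np.savez("side0.npz",P=P,dp=dp,im=im)
cv2.imwrite("pics/a5.png",cv2.resize(im[120:270,240:440,::-1],(800,600),interpolation=cv2.INTER_CUBIC))
from m import cl,circ
print("red",circ(cl("side",.104,.118,(.489,.001),.04)))
print("green",circ(cl("side",.104,.118,(.459,-.1334),.04)))
E
```

```text
red (array([488.5,   5.6]), 29.2, 533, array([487.7,   8.4, 109.4]), array([488.1,   7.6]))
green (array([ 459. , -129.9]), 29.2, 405, array([ 458.7, -126.6,  109.2]), array([ 458.6, -127.5]))
```

View pics/a5.png

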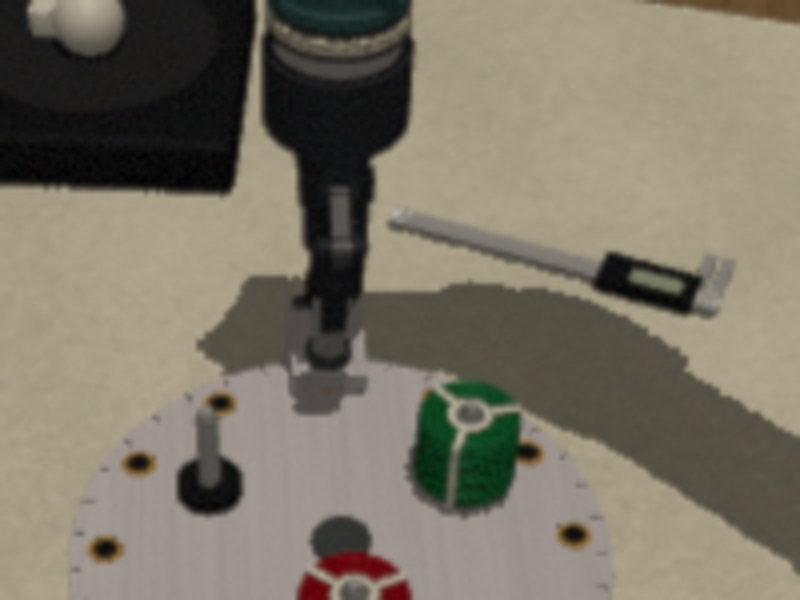

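The knob is held up by the fingers with the sleeve showing under it (330,345). The plate's holes, the green and red coils and the calliper are where they were, and the force holds steady at 21 N, so I hand in.

```bash
python3 -c "
from bench import manip
print(manip.job_done())"
```

```text
the job is handed in; nothing more can be done
None
```

The job is handed in: the copper coil stands upright and released in the free half of the tray, and the gripper is holding the plunger knob up at its stop (about 14 mm of lift, steady 21 N), with the plate, the other coils and the calliper where they were.

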